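# Hold the keepsake box unlocked

## Task

Pull the key with the round, coin-shaped head out of the ceramic key stand and push it straight down into the lock on top of the white keepsake box, wiggling it from side to side past the sticky pins until its collar sits fully home. Then turn it a quarter turn clockwise (seen from above) and finish while still gripping the key and holding it turned against the lock's spring, so that the bolt stays drawn back. Do not let go at the end, and leave the other keys and the things on the desk where they are.

Things in the scene. Friction and masses are not known exactly. Their poses are not given: they have to be found in the camera images.
- key_round: The key to use: steel, about 50 g, coin-shaped head; upright in one of the stand's slots, hanging by a 20 mm round collar 3 mm thick. Origin: centre of the collar's underside; z up along the key, head 10 mm thick along x, width along y (axes as the stand's). A half turn about z makes no difference.
- key_round_head (a point): Centre of the round key's head, 18 mm above the key's origin: a disc 32 mm across (y, z) and 10 mm thick (x), flat faces to grip.
- key_round_nose (a point): Lowest point of the round key, 24.5 mm below its origin. Under the collar comes a round neck 4.8 mm thick, 8 mm long, then the flat bit, 5 mm (x) by 11 mm (y), with a rounded end (radius 2.5 mm) here.
- key_square: Leave it: key with a square plate head 30 x 30 x 10 mm (top 33 mm above the origin) and a 10 mm round shank that does not fit the lock; upright in another slot. Origin and axes as key_round.
- key_tee: Leave it: key with a T-shaped head, bar 36 (y) x 10 x 12 mm (top 31 mm above the origin), and a 10 mm round shank that does not fit the lock; upright in the third slot. Origin and axes as key_round.
- stand: White ceramic key stand, fixed block 70 (x) x 190 (y) x 40 mm high, origin at the centre of its underside. Three slots 13 (x) x 17 (y) mm, 30 mm deep, in its top at y = -55, 0, +55 mm; any key may be in any slot. A key comes free once lifted 25 mm.
- lockbox: White steel keepsake box, fixed, 150 (x) x 200 (y) x 85 mm high, origin at the centre of its underside. The lock is in its top under a square steel plate 44 mm wide, centred at x -25, y -20 mm, top at 87 mm. A bolt, under 11 mm high, lies on the lid 28 to 77 mm towards -y of the lock. A low dish stands near the lid's +x, +y corner.
- lock_mouth (a point): Centre of the key slot, on the steel plate's top face; axes as the box. The slot is 7 mm (x) by 15 mm (y): the key's width goes along y. Plate 5 mm thick, then a keyway 6.6 x 15 mm in the turning cylinder, open below. Fully home, the key's collar lies on the plate and the key's origin is at this point.
- lock_pins (a point): Middle of two sprung, sticky square pins, 14 mm below lock_mouth. They stick out 3.7 mm into the keyway's ends, tops 9 mm (at +y) and 16 mm (at -y) below lock_mouth; 2 to 3 N pushes each back sideways. Straight down, the key's nose binds on them; moved 1.5 to 2 mm along y away from a pin (-y for the first, +y for the second), it slips past (they push back, so aim a little further).
- plug (a joint): Turn of the lock's cylinder, rad: 0 = lined up with the slot, grows clockwise seen from above, stop at 1.57. A spring returns it: 0.012 N m at 0, 0.075 N m at the stop, friction 0.01 N m; it draws the bolt back 14 mm. The key turns only within 3 mm of home; its bit has about 0.15 rad of play, so the key must turn that much further than the cylinder.
- dish: Small white bowl, 52 mm across, 16 mm high, on the box's lid. Bystander, leave alone; origin at the centre of its underside.
- perfume: Amber bottle with black cap, 30 x 45 x 87 mm, standing. Bystander, leave alone; origin at the centre of its underside.
- lipstick: Standing lipstick, 20 x 20 x 65 mm, near the stand. Bystander, leave alone; origin at the centre of its underside.
- remote: White remote control lying flat, 150 x 48 x 18 mm. Bystander, leave alone; origin at the centre of its underside.
- watch: Steel wristwatch lying open, 126 (y) x 38 x 11 mm. Bystander, leave alone; origin at the centre of its underside.
- glasses_case: Black spectacles case, 65 x 160 x 42 mm. Bystander, leave alone; origin at the centre of its underside.
- mug: White mug, 80 mm across, 90 mm high, handle to its +y. Bystander, leave alone; origin at the centre of its underside.

How it is judged:
By the outcome, as a careful person would: the job done as asked, in the order asked, and still so for the second after the job is handed in, while the arm keeps its last pose, push and grip.
It also fails if it takes over 51 s, if anything falls off the work surface, if the arm or the gripper's body presses on something with over 40 N, if the wrist force passes 120 N, or if a joint passes its speed limit or range.

## Robot

A 6-joint arm with a two-finger parallel gripper is mounted at the origin on the work surface. World frame = base frame: x ahead of the robot, y to its left, z up, the work surface at z = 0. Lengths are in mm, angles in rad, forces in N, time in s.
With the tool pointing down it reaches from about 275 to 725 mm from the base axis. Payload 15.9 kg.
Tool frame: the origin (TCP) lies at the very end of the fingers, on their centre line; the grasp point (between the pads) lies behind it (pinch_z is the x of the grasp point in the tool frame, in mm); x points along the fingers, y is the direction in which the jaws open and shut, and the axes are right-handed (so a half turn about x gives the same grasp; the last joint's range is limited). The gripper opens to 85 mm and grips with 20 to 120 N. Pads are 22 mm wide; open, the fingers measure 114 mm over their backs; the gripper's body (76 mm by 85 mm) begins 54 mm behind the grasp point. The pads swing forward as they close: fully open they stand 13 mm farther back than shut.
Start: joints at [-1.298, 0.213, -0.034, 1.323, 0, 1.571], TCP at [134.709, -481.497, 231.306] pointing down, gripper open.
Joint ranges: [-2.98, 2.98], [-0.74, 1.72], [-1.14, 1.35], [-2.1, 2.04], [-1.57, 1.44], [-3.14, 3.14]. Speed limits (rad/s): [1.89, 1.89, 2.39, 2.57, 3.14, 3.14].

## Interface

Orientations are given as a unit quaternion [w, x, y, z].
In Python, from bench import * gives the robot as it stands.
- The arm moves only by the tool apply_moves, never from a script. Its argument "motion" is a list that holds one entry, the list of rows, each a list of 7 numbers: the shift along the tool's x, y, z in units of 40 mm (1.0 is 40 mm), then the turn, a rotation vector about the tool's x, y, z in units of 6 degrees (1.0 is 6 degrees), then the gripper's target within -1 to 1 (fully open at 1, half-way at 0, shut at -1). In form: [[[x, y, z, ax, ay, az, jaw], ...]]. A call has 1 to 12 rows; each row is the pose to reach, as a shift and turn from the pose commanded when the call began, along the tool's axes at that moment; what a row does not reach only later rows make up. A row lasts 1/12 s, in which the tool goes at most 41.7 mm and 7.16 degrees, less where a joint would pass 70% of its speed; a pose out of reach is approached as far as the arm can. A call with a gripper value outside its range is refused whole. The fingers move at their own pace and stop on an object; "grip_force" is the grip in N (left out, the last holds). Time passes only in rows, so rows that repeat a pose let the fingers close. It gives the time, the measured TCP pose, the force and the opening at its end, in the units of the state.
- state(): the state, without advancing time (a new reading comes with each control period).
- capture(name): name is "scene" or "top" or "wrist"; returns a dict with "img" (480x640x3 uint8, red, green, blue), "fx", "fy", "cx", "cy" (pixels), "view" (4x4, takes a point from world to camera coordinates); the wrist camera has in their place "mount" (4x4, takes a point from camera to tool coordinates, whose origin is the TCP and whose axes are the tool frame's). Camera axes: x right, y down, z forward; pixel columns grow to the right and rows downward; lengths in mm; the calibration is good to about 2 mm. A picture is of the moment at which its call begins: read the wrist's pose just before it. There is no depth.
- job_done(): hands the job in, once; it reports no verdict.
The state is a dict: "time_s": time; "joint_positions": joint angles; "qd": joint speeds; "joint_torque": joint torques, N m; "tool_pos": TCP position; "tcp_rot": TCP orientation; "contact_force": force on the tool from outside, world axes, zero at the start; "moment": the same for the moment, N m; "opening": opening from 0.0 (shut) to 1.0 (fully open).
Only numpy, scipy, OpenCV 4.12 (cv2) and the standard library are available. Lean on these libraries where they do the work, as an engineer would, in place of code of your own. Each camera call takes 0.05 s, during which the arm holds its last target.

## Working session

There is one attempt and no reset: what is moved stays moved. The work goes in short steps, Python scripts to look and compute and a tool call to move; the robot and the scene stay as the last step left them, time stands still between calls to the robot, and variables do not carry over. Pictures are saved under pics/ and viewed, and the job is handed in when it is done.

Besides the shell and the picture viewer there is one more tool, called after ">>>" as a command line: name --argument value ..., lists and objects as JSON in quotes. apply_moves: Moves the arm, as the interface text tells. Its arguments: {"type":"object","properties":{"motion":{"type":"array"},"grip_force":{"type":"number"}},"required":["motion"]}

```bash
mkdir -p pics; ls; python3 - <<'E'
from bench import *
import cv2
s=state();print({k:(v if not hasattr(v,'round') else v) for k,v in s.items()})
try: print(pinch_z)
except Exception as e: print(e)
for n in("scene","top","wrist"):
    c=capture(n);cv2.imwrite(f"pics/{n}0.png",c["img"][...,::-1])
    print(n,c["fx"],c["fy"],c["cx"],c["cy"]);print(c.get("view",c.get("mount")))
E
```

```text
pics
{'time_s': 0.0, 'joint_positions': array([-1.29799338e+00,  2.13364833e-01, -3.50429834e-02,  1.32351448e+00,
        2.18304470e-05,  1.57084879e+00]), 'qd': array([-0.00024688,  0.00082014,  0.00073533, -0.00170315,  0.00100294,
        0.00253437]), 'joint_torque': array([-2.34055675e-03, -6.86160207e+01,  4.87120736e+01,  1.75334414e-02,
        6.06147478e-05, -1.56890786e-05]), 'tool_pos': array([ 134.63081919, -481.18009341,  230.81822879]), 'tcp_rot': array([-0.09573776, -0.7004949 , -0.09652865,  0.70058789]), 'contact_force': array([-0.42508663,  0.72811125, -0.38368046]), 'moment': array([ 0.00256988, -0.00950671,  0.02383257]), 'opening': 1.0035964553775794}
-18.700000000000003
scene 561.4387535824164 561.4387535824164 320.09791086065405 239.6673229632254
[[-7.80635130e-01  6.24927117e-01  8.65402369e-03  4.26280851e+02]
 [ 5.02496785e-01  6.35812930e-01 -5.85865940e-01 -2.54989395e+02]
 [-3.71625853e-01 -4.52998915e-01 -8.10361776e-01  1.77136754e+03]
 [ 0.00000000e+00  0.00000000e+00  0.00000000e+00  1.00000000e+00]]
top 471.290469572334 471.290469572334 321.219097162698 241.84659432871504
[[ 6.67875899e-03 -9.99948166e-01 -7.68502566e-03  1.20003667e+01]
 [-9.97912916e-01 -6.17115763e-03 -6.42785238e-02  5.65424862e+02]
 [ 6.42277665e-02  8.09828714e-03 -9.97902406e-01  1.24552027e+03]
 [ 0.00000000e+00  0.00000000e+00  0.00000000e+00  1.00000000e+00]]
wrist 398.4202639904656 398.4202639904656 311.23091157994935 236.5710218124379
[[ 5.06267477e-04 -2.72209387e-01  9.62237909e-01 -1.43038471e+02]
 [ 9.99999736e-01 -3.63351468e-04 -6.28924529e-04  1.06620591e+00]
 [ 5.20829717e-04  9.62237973e-01  2.72209132e-01 -6.84998616e+01]
 [ 0.00000000e+00  0.00000000e+00  0.00000000e+00  1.00000000e+00]]
```

View pics/scene0.png

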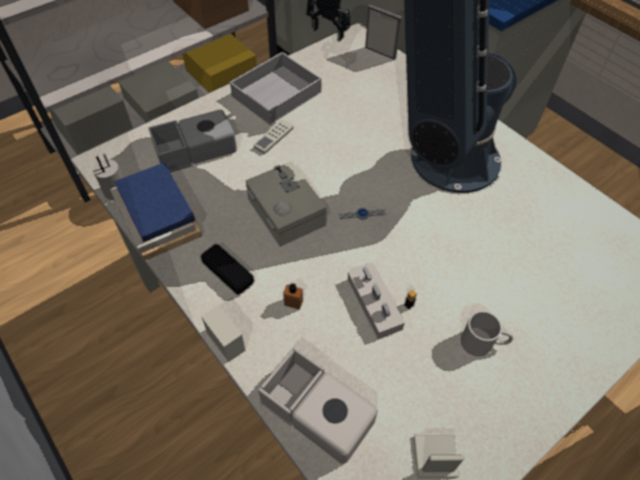

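View pics/top0.png

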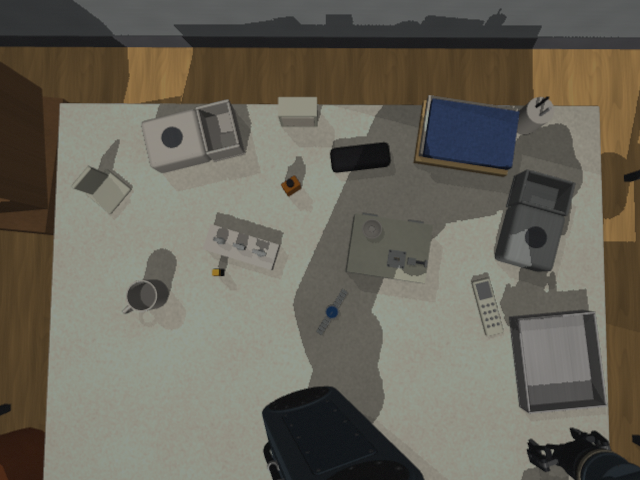

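View pics/wrist0.png

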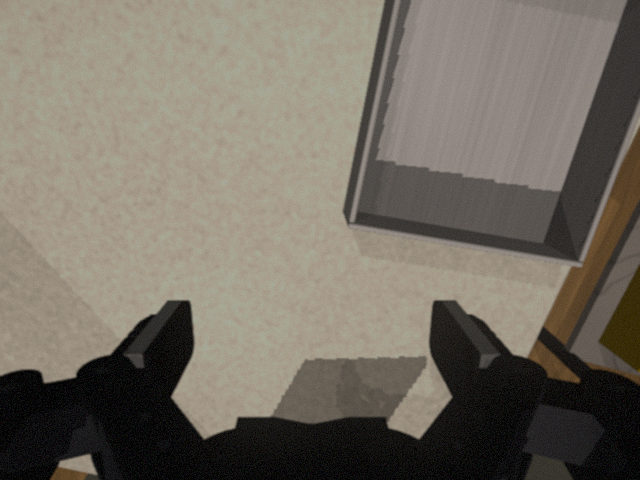

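```bash
cat > h.py <<'E'
from bench import *
import numpy as np, cv2
from scipy.spatial.transform import Rotation as R
def rot(s): q=s["tcp_rot"]; return R.from_quat([q[1],q[2],q[3],q[0]]).as_matrix()
def ray(c,u,v,V): # V world->cam
    d=np.array([(u-c["cx"])/c["fx"],(v-c["cy"])/c["fy"],1]); Ri=V[:3,:3].T
    return -Ri@V[:3,3], Ri@d
def onz(c,u,v,z,V):
    o,d=ray(c,u,v,V); return o+d*(z-o[2])/d[2]
def wristV(c,s):
    T=np.eye(4);T[:3,:3]=rot(s);T[:3,3]=s["tool_pos"]; return np.linalg.inv(T@c["mount"])
def proj(c,p,V):
    q=V[:3,:3]@np.array(p,float)+V[:3,3]; return np.array([c["fx"]*q[0]/q[2]+c["cx"],c["fy"]*q[1]/q[2]+c["cy"]])
def crop(img,x0,y0,x1,y1,k,name):
    cv2.imwrite("pics/"+name,cv2.resize(img[y0:y1,x0:x1,::-1],None,fx=k,fy=k,interpolation=cv2.INTER_CUBIC))
E
python3 - <<'E'
import cv2
a=cv2.imread("pics/top0.png");b=cv2.imread("pics/scene0.png")
f=lambda i,x0,y0,x1,y1,k,n:cv2.imwrite("pics/"+n,cv2.resize(i[y0:y1,x0:x1],None,fx=k,fy=k,interpolation=cv2.INTER_CUBIC))
f(a,200,200,300,290,8,"tstand.png");f(a,340,200,440,290,8,"tbox.png")
f(b,335,250,435,350,6,"sstand.png")
E
```

```text
(no output)
```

View pics/tstand.png

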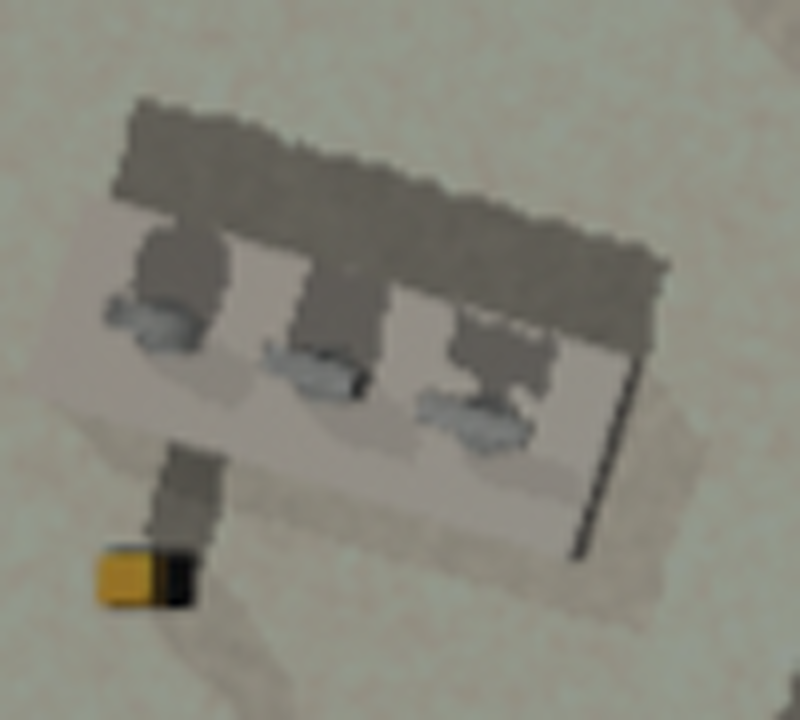

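View pics/tbox.png

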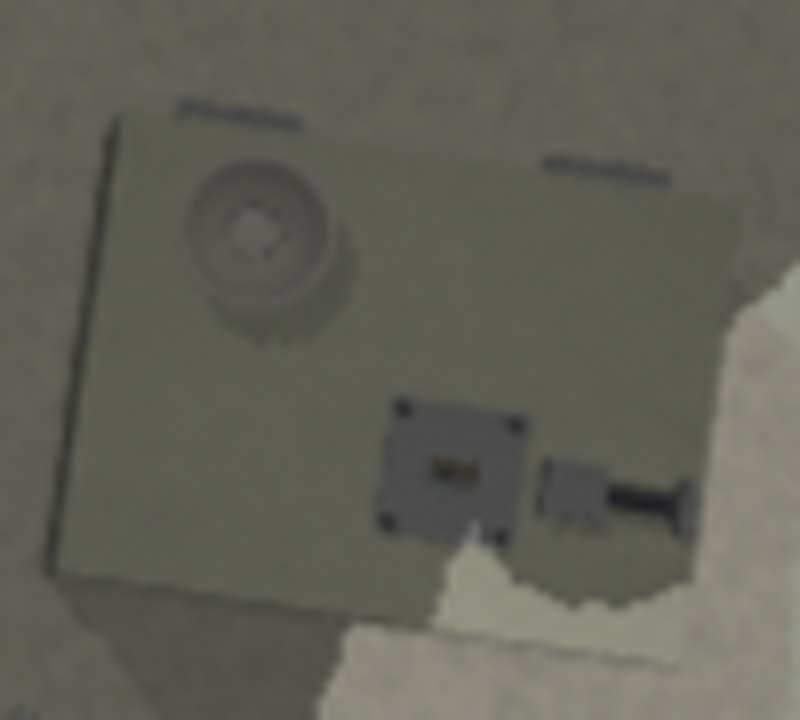

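View pics/sstand.png

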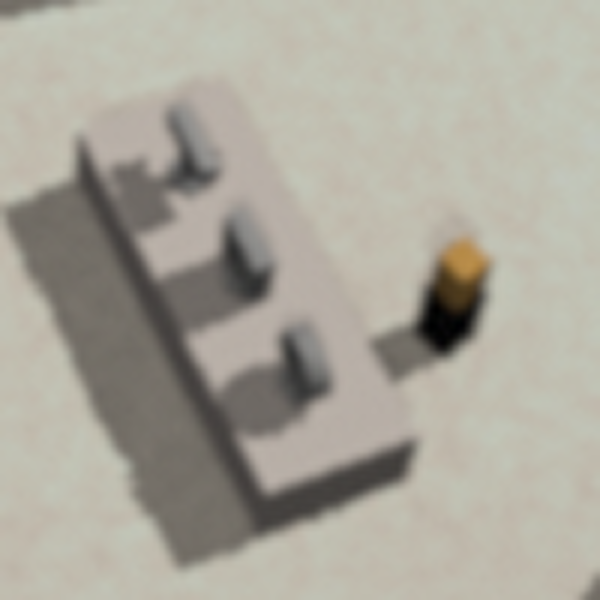

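```bash
python3 - <<'E'
from h import *
c=capture("top");V=c["view"]
P=[onz(c,200+u/8,200+v/8,40,V)[:2] for u,v in[(100,198),(40,390),(575,555),(640,350)]]
print(np.round(P,1),np.mean(P,0))
d=(P[0]+P[1]-P[2]-P[3])/2; print("len",np.linalg.norm(d),"y-dir ang",np.degrees(np.arctan2(-d[0],d[1])))
d2=(P[0]+P[3]-P[1]-P[2])/2;print(np.linalg.norm(d2),np.degrees(np.arctan2(d2[1],d2[0])))
u=d/np.linalg.norm(d);print("slot",np.mean(P,0)+55*u)
print("head",onz(c,200+158/8,200+325/8,73,V))
B=[onz(c,340+x/8,200+y/8,87,V)[:2] for x,y in[(392,400),(528,415),(508,545),(378,530)]]
print(np.round(B,1),np.mean(B,0)); d=B[0]-B[1]+B[3]-B[2];print(np.degrees(np.arctan2(-d[0],d[1])))
B=[onz(c,340+x/8,200+y/8,85,V)[:2] for x,y in[(118,118),(738,200),(50,572),(685,668)]]
for i,j in((0,1),(2,3)):
  d=B[i]-B[j];print(np.linalg.norm(d),np.degrees(np.arctan2(-d[0],d[1])))
print("mouth",onz(c,340+455/8,200+470/8,87,V))
s=state();print(rot(s).round(3))
E
```

```text
[[607.5 303.4]
 [543.8 321.9]
 [490.7 144.6]
 [558.2 124.1]] [550.04300411 223.51578691]
len 185.5154471961316 y-dir ang -16.019295286843608
68.4700174411482 -16.538764434937466
slot [565.22086245 276.38007179]
head [563.34442661 275.96457637  73.        ]
[[ 541.3 -156.5]
 [ 536.8 -199.4]
 [ 495.8 -192.9]
 [ 500.2 -152. ]] [ 518.52787833 -175.23048932]
-6.077444809716209
198.44837626719968 -7.2559865079405474
202.18304543031502 -8.205745688922995
mouth [ 519.30134502 -176.33974042   87.        ]
[[-0.     0.269 -0.963]
 [ 0.001 -0.963 -0.269]
 [-1.    -0.001  0.   ]]
```

```bash
cat >> h.py <<'E'
def Ryaw(deg):
    a=np.radians(deg); y=np.array([np.cos(a),np.sin(a),0]); x=np.array([0,0,-1.]); return np.column_stack([x,y,np.cross(x,y)])
def delta(p,yaw,s=None,p0=None,R0=None):
    "units for apply_moves from commanded pose p0,R0 to target"
    s=s or state(); R0=rot(s) if R0 is None else R0; p0=s["tool_pos"] if p0 is None else p0
    sh=R0.T@(np.array(p,float)-p0)/40; tv=R.from_matrix(R0.T@Ryaw(yaw)).as_rotvec(degrees=True)/6
    return np.round(sh,3),np.round(tv,3)
E
python3 - <<'E'
from h import *
s=state();p0=s["tool_pos"];y0=-74.4
pts=[((290,-200,230),5.6),((440,60,230),85.6),((565,276,175),163.7)]
R0=rot(s)
for p,y in pts:
    print(delta(p,y,s,p0,R0)); p0=np.array(p);R0=Ryaw(y)
E
```

```text
(array([ 0.029, -5.727, -5.635]), array([-1.3329e+01, -4.0000e-03,  5.0000e-03]))
(array([ 0.   ,  4.366, -6.103]), array([-13.333,   0.   ,   0.   ]))
(array([1.375, 5.624, 2.702]), array([-13.017,   0.   ,   0.   ]))
```

>>> apply_moves --motion '[[[0,-0.48,-0.47,-1.11,0,0,0],[0,-0.95,-0.94,-2.22,0,0,0],[0,-1.43,-1.41,-3.33,0,0,0],[0,-1.91,-1.88,-4.44,0,0,0],[0,-2.39,-2.35,-5.55,0,0,0],[0,-2.86,-2.82,-6.67,0,0,0],[0,-3.34,-3.29,-7.78,0,0,0],[0,-3.82,-3.76,-8.89,0,0,0],[0,-4.3,-4.23,-10,0,0,0],[0,-4.77,-4.7,-11.1,0,0,0],[0,-5.25,-5.17,-12.2,0,0,0],[0,-5.73,-5.64,-13.33,0,0,0]]]'

```text
time_s: 1.2
tool_pos: [290.5, -198.8, 231.3]
tcp_rot: [0.525, 0.474, 0.525, -0.473]
contact_force: [1.0, -1.1, 0.0]
opening: 0.501
```

>>> apply_moves --motion '[[[0,0.36,-0.51,-1.11,0,0,-0.2],[0,0.73,-1.02,-2.22,0,0,-0.2],[0,1.09,-1.53,-3.33,0,0,-0.2],[0,1.46,-2.03,-4.44,0,0,-0.2],[0,1.82,-2.54,-5.55,0,0,-0.2],[0,2.18,-3.05,-6.67,0,0,-0.2],[0,2.55,-3.56,-7.78,0,0,-0.2],[0,2.91,-4.07,-8.89,0,0,-0.2],[0,3.28,-4.58,-10,0,0,-0.2],[0,3.64,-5.09,-11.1,0,0,-0.2],[0,4,-5.6,-12.2,0,0,-0.2],[0,4.37,-6.1,-13.33,0,0,-0.2]]]'

```text
time_s: 2.2
tool_pos: [440.6, 61.2, 231.2]
tcp_rot: [0.707, 0.025, 0.707, -0.025]
contact_force: [1.4, -0.5, -0.1]
opening: 0.397
```

```bash
python3 - <<'E'
from h import *
s=state();print(s["time_s"],s["tool_pos"],rot(s).round(3),s["joint_positions"].round(2),s["opening"])
print(delta((565,276,175),163.7))
E
```

```text
2.2 [440.64004338  61.23065633 231.22063565] [[-0.     0.071  0.997]
 [-0.     0.997 -0.071]
 [-1.    -0.    -0.   ]] [ 0.14  0.1  -0.17  1.3  -0.    0.21] 0.397021606045012
(array([1.405, 5.576, 2.72 ]), array([-1.2962e+01, -1.0000e-03, -0.0000e+00]))
```

>>> apply_moves --motion '[[[0.12,0.5,0.25,-1.18,0,0,-0.2],[0.25,1,0.5,-2.36,0,0,-0.2],[0.38,1.52,0.75,-3.54,0,0,-0.2],[0.5,2.03,1,-4.72,0,0,-0.2],[0.63,2.53,1.25,-5.9,0,0,-0.2],[0.76,3.04,1.5,-7.08,0,0,-0.2],[0.89,3.55,1.73,-8.26,0,0,-0.2],[1.02,4.05,1.97,-9.44,0,0,-0.2],[1.15,4.56,2.2,-10.62,0,0,-0.2],[1.28,5.07,2.45,-11.8,0,0,-0.2],[1.4,5.58,2.72,-12.96,0,0,-0.2],[1.4,5.58,2.72,-12.96,0,0,-0.2]]]'

```text
time_s: 3.2
tool_pos: [566.7, 276.8, 173.2]
tcp_rot: [0.565, -0.425, 0.566, 0.425]
contact_force: [0.8, 0.9, -0.3]
opening: 0.403
```

```bash
python3 - <<'E'
from h import *
s=state();print(s["time_s"],s["tool_pos"],rot(s).round(3),s["opening"])
c=capture("wrist");cv2.imwrite("pics/w1.png",c["img"][...,::-1]);np.save("w1.npy",wristV(c,s))
V=wristV(c,s);print(proj(c,(565,276,74),V),proj(c,(565,276,40),V))
E
```

```text
3.2 [566.65053967 276.75392084 173.20711304] [[-0.002 -0.961  0.277]
 [-0.     0.277  0.961]
 [-1.     0.001 -0.001]] 0.4032626524299463
[313.37288825 237.18588985] [313.00884947 224.22583634]
```

View pics/w1.png

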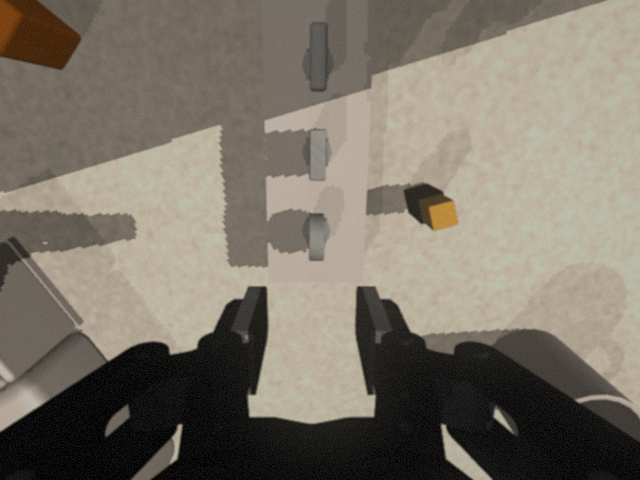

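```bash
python3 - <<'E'
import cv2
a=cv2.imread("pics/w1.png")
cv2.imwrite("pics/w1c.png",cv2.resize(a[190:290,250:385],None,fx=5.5,fy=5.5,interpolation=cv2.INTER_CUBIC))
cv2.imwrite("pics/w1d.png",cv2.resize(a[0:290,240:400],None,fx=2,fy=2,interpolation=cv2.INTER_CUBIC))
E
```

```text
(no output)
```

View pics/w1c.png

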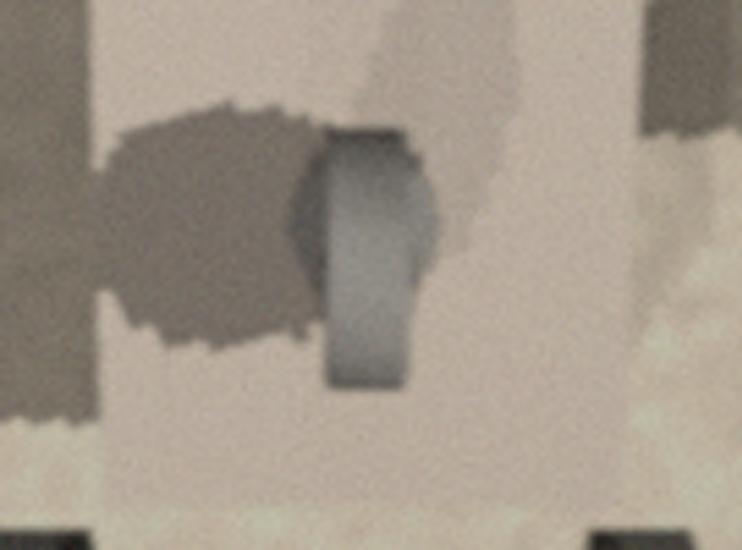

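View pics/w1d.png

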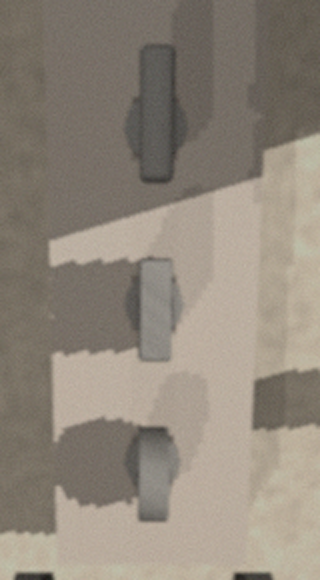

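```bash
python3 - <<'E'
from h import *
from scipy.optimize import least_squares
c=capture("wrist");V=np.load("w1.npy")
yaw=-16.15;a=np.radians(yaw);X=np.array([np.cos(a),np.sin(a),0]);Y=np.array([-np.sin(a),np.cos(a),0])
t=np.linspace(0,2*np.pi,181)
def ext(p):
    o=np.array([p[0],p[1],40.])
    pts=[proj(c,o+sx*X+16*np.cos(k)*Y+np.array([0,0,18+16*np.sin(k)]),V) for sx in(-5,5) for k in t]
    pts=np.array(pts); col=np.array([proj(c,o+10*np.cos(k)*X+10*np.sin(k)*Y+np.array([0,0,3]),V) for k in t])
    return np.array([pts[:,1].min(),pts[:,1].max(),pts[:,0].min(),pts[:,0].max(),col[:,0].min(),col[:,0].max()])
obs=np.array([190+130/5.5,190+388/5.5,250+326/5.5,250+408/5.5,250+288/5.5,250+440/5.5])
r=least_squares(lambda p:ext(p)-obs,[565,276]);print(r.x,r.fun.round(2))
# in tool frame of capture
T=np.linalg.inv(V)
s=state();print(s["tool_pos"],rot(s).T@(np.array([*r.x,40])-s["tool_pos"]))
# stand edges: right edge u at crop 640/630, left edge
for u,v in[(250+642/5.5,190+20/5.5),(250+625/5.5,190+480/5.5),(250+91/5.5,190+20/5.5),(250+98/5.5,190+480/5.5)]: print(onz(c,u,v,40,V))
print(delta((*r.x,90),180-16.15),delta((*r.x,46),180-16.15))
E
```

```text
[564.14898008 280.89635556] [-0.33  0.35 -0.36  0.51 -0.35  0.18]
[565.79796732 274.46522028 174.45504065] [134.45261996   3.30177359   5.81617494]
[522.81908235 265.28157823  40.        ]
[540.12863485 325.40335963  40.        ]
[590.10594001 245.80178482  40.        ]
[608.38488497 305.60153707  40.        ]
(array([2.111, 0.084, 0.144]), array([-0.085, -0.009, -0.009])) (array([3.211, 0.083, 0.145]), array([-0.085, -0.009, -0.009]))
```

```bash
python3 - <<'E'
from h import *
s=state();c=capture("wrist");np.save("w2.npy",wristV(c,s));print(s["tool_pos"],s["qd"].round(4))
crop(c["img"],250,190,385,290,5.5,"w2c.png")
s=state();print(s["tool_pos"])
E
```

```text
[565.79796732 274.46522028 174.45504065] [-0.0166 -0.0322 -0.0214 -0.0008 -0.0018  0.0191]
[565.71514862 273.93237589 174.98126854]
```

View pics/w2c.png

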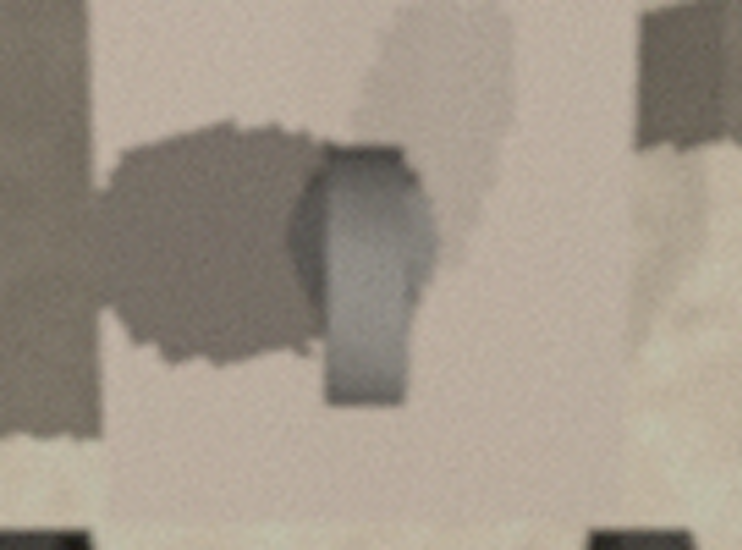

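```bash
cat >> h.py <<'E'
def keyfit(c,V,obs,yaw,z0,x0):
    from scipy.optimize import least_squares
    a=np.radians(yaw);X=np.array([np.cos(a),np.sin(a),0]);Y=np.array([-np.sin(a),np.cos(a),0]);t=np.linspace(0,2*np.pi,181)
    def ext(p):
        o=np.array([p[0],p[1],z0])
        pts=np.array([proj(c,o+sx*X+16*np.cos(k)*Y+np.array([0,0,18+16*np.sin(k)]),V) for sx in(-5,5) for k in t])
        col=np.array([proj(c,o+10*np.cos(k)*X+10*np.sin(k)*Y+np.array([0,0,3]),V) for k in t])
        return np.array([pts[:,1].min(),pts[:,1].max(),pts[:,0].min(),pts[:,0].max(),col[:,0].min(),col[:,0].max()])
    r=least_squares(lambda p:ext(p)-obs,x0); return r.x,r.fun
E
python3 - <<'E'
from h import *
c=capture("wrist");V=np.load("w2.npy")
obs=np.array([190+146/5.5,190+405/5.5,250+325/5.5,250+407/5.5,250+287/5.5,250+439/5.5])
x,f=keyfit(c,V,obs,-16.3,40,[565,276]);print(x,f.round(2))
s=state();print(s["tool_pos"]);print(delta((*x,100),163.7),delta((*x,45.5),163.7))
E
```

```text
[564.17148682 280.91046065] [-0.13  0.14 -0.41  0.44 -0.2   0.15]
[565.70749419 273.61167833 175.33419132]
(array([1.883, 0.089, 0.164]), array([-0.075, -0.003, -0.002])) (array([3.246, 0.089, 0.165]), array([-0.075, -0.003, -0.002]))
```

>>> apply_moves --motion '[[[0.5,0.09,0.16,-0.07,0,0,-0.2],[1,0.09,0.16,-0.07,0,0,-0.2],[1.5,0.09,0.16,-0.07,0,0,-0.2],[1.88,0.09,0.16,-0.07,0,0,-0.2],[1.88,0.09,0.16,-0.07,0,0,-0.2],[1.88,0.09,0.16,-0.07,0,0,-0.2],[1.88,0.09,0.16,-0.07,0,0,-0.2]]]'

```text
time_s: 3.98
tool_pos: [564.8, 281.1, 101.6]
tcp_rot: [0.566, -0.424, 0.565, 0.424]
contact_force: [-0.6, -0.0, -0.1]
opening: 0.398
```

```bash
python3 - <<'E'
from h import *
s=state();print(s["tool_pos"],s["qd"].round(3));c=capture("wrist");cv2.imwrite("pics/w3.png",c["img"][...,::-1])
np.save("w3.npy",wristV(c,s))
crop(c["img"],230,140,400,340,3,"w3c.png")
s=state();print(s["tool_pos"]);print(delta((564.2,280.9,45.5),163.7))
E
```

```text
[564.82784793 281.1004851  101.62536274] [ 0.002 -0.003  0.011 -0.002 -0.001 -0.002]
[565.02549887 281.29381045 101.75238896]
(array([ 1.406,  0.019, -0.017]), array([0.005, 0.014, 0.015]))
```

View pics/w3.png

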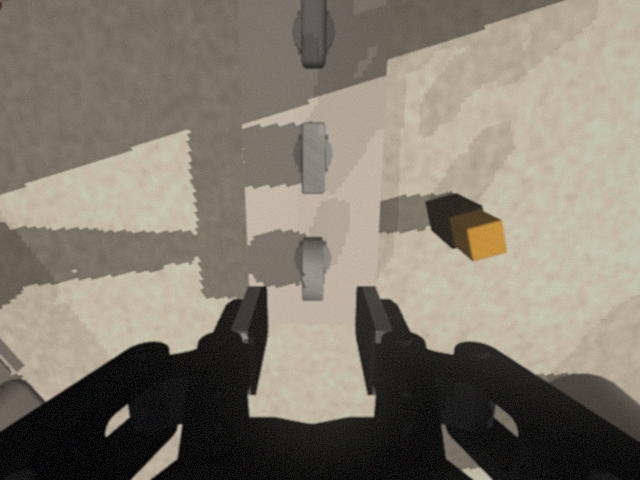

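>>> apply_moves --motion '[[[0.4,0.02,0,0,0,0,-0.2],[0.8,0.02,0,0,0,0,-0.2],[1.15,0.02,0,0,0,0,-0.2],[1.4,0.02,0,0,0,0,-0.2],[1.4,0.02,0,0,0,0,-0.2],[1.4,0.02,0,0,0,0,-0.2],[1.4,0.02,0,0,0,0,-0.2]]]'

```text
time_s: 4.62
tool_pos: [564.2, 281.8, 45.3]
tcp_rot: [0.566, -0.424, 0.565, 0.424]
contact_force: [-0.4, -0.3, -0.2]
opening: 0.403
```

```bash
python3 - <<'E'
from h import *
s=state();print(s["tool_pos"],s["contact_force"],s["opening"])
c=capture("wrist");cv2.imwrite("pics/w4.png",c["img"][...,::-1]);np.save("w4.npy",wristV(c,s))
E
```

```text
[564.20523581 281.77571645  45.33197733] [-0.35243553 -0.2574084  -0.17353369] 0.4033290766879582
```

View pics/w4.png

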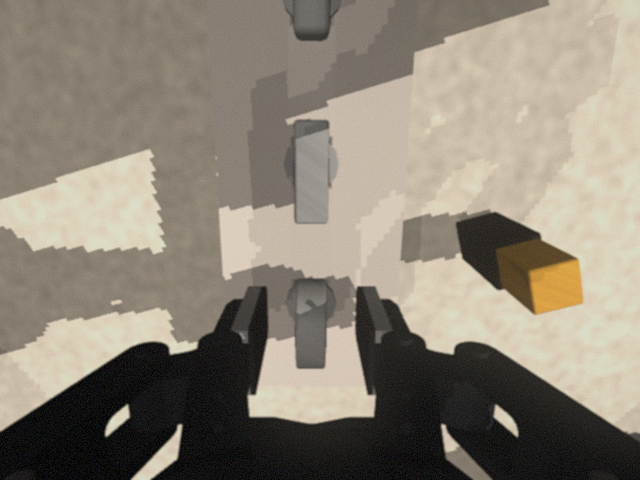

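>>> apply_moves --motion '[[[0,0,0,0,0,0,-1],[0,0,0,0,0,0,-1],[0,0,0,0,0,0,-1],[0,0,0,0,0,0,-1],[0,0,0,0,0,0,-1],[0,0,0,0,0,0,-1],[0,0,0,0,0,0,-1],[0,0,0,0,0,0,-1]]]' --grip_force 80

```text
time_s: 5.33
tool_pos: [564.0, 281.7, 45.0]
tcp_rot: [0.566, -0.424, 0.565, 0.424]
contact_force: [-1.2, -1.0, 6.6]
opening: 0.101
```

```bash
python3 - <<'E'
from h import *
s=state();print(s["tool_pos"],s["contact_force"],s["moment"],s["opening"],s["joint_positions"].round(3))
c=capture("wrist");crop(c["img"],200,200,420,400,3.5,"w5.png")
E
```

```text
[563.95941239 281.66940951  44.95081394] [-1.15763445 -1.03015836  6.55495647] [-0.09703606  0.32263221  0.01161713] 0.1007721550532772 [ 0.463  0.569  0.008  1.009 -0.    -0.824]
```

View pics/w5.png

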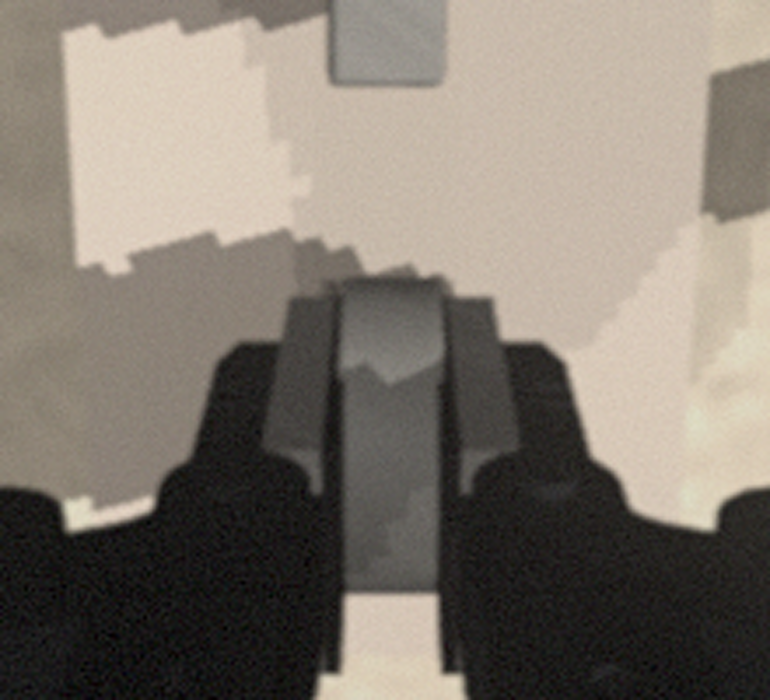

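>>> apply_moves --motion '[[[-0.2,0,0,0,0,0,-1],[-0.45,0,0,0,0,0,-1],[-0.75,0,0,0,0,0,-1],[-1.1,0,0,0,0,0,-1],[-1.5,0,0,0,0,0,-1],[-2,0,0,0,0,0,-1],[-2.5,0,0,0,0,0,-1],[-3,0,0,0,0,0,-1],[-3.25,0,0,0,0,0,-1],[-3.25,0,0,0,0,0,-1]]]'

```text
time_s: 6.22
tool_pos: [564.7, 282.1, 177.2]
tcp_rot: [0.567, -0.425, 0.564, 0.424]
contact_force: [0.0, 1.3, 0.1]
opening: 0.102
```

```bash
python3 - <<'E'
from h import *
s=state();print(s["tool_pos"],s["contact_force"],s["opening"])
c=capture("wrist");cv2.imwrite("pics/w6.png",c["img"][...,::-1])
y=180-7.6;
print(delta((519.3,-176.3,175),y))
p=(555,60,175);print(delta(p,168.2)); print(delta((519.3,-176.3,175),y,None,np.array(p),Ryaw(168.2)))
E
```

```text
[564.69488065 282.06811584 177.15028203] [0.03276811 1.33271984 0.11746797] 0.10204927556768803
(array([-9.0000e-03, -2.1230e+00, -1.1309e+01]), array([-1.438,  0.013,  0.016]))
(array([-1.000e-03, -1.329e+00, -5.388e+00]), array([-0.738,  0.014,  0.016]))
(array([ 0.   , -0.334, -5.965]), array([-0.7,  0. ,  0. ]))
```

View pics/w6.png

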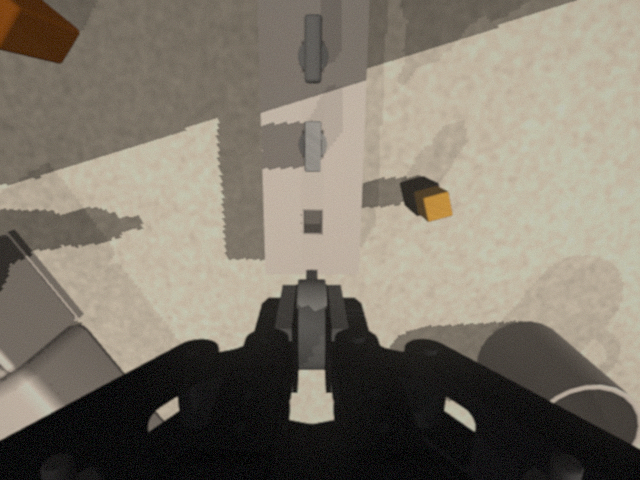

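>>> apply_moves --motion '[[[0,-0.18,-0.94,-0.12,0,0,-1],[0,-0.36,-1.88,-0.24,0,0,-1],[0,-0.53,-2.83,-0.36,0,0,-1],[0,-0.71,-3.77,-0.48,0,0,-1],[0,-0.88,-4.71,-0.6,0,0,-1],[0,-1.06,-5.65,-0.72,0,0,-1],[0,-1.24,-6.6,-0.84,0,0,-1],[0,-1.42,-7.54,-0.96,0,0,-1],[0,-1.59,-8.48,-1.08,0,0,-1],[0,-1.77,-9.42,-1.2,0,0,-1],[0,-1.95,-10.4,-1.32,0,0,-1],[0,-2.12,-11.3,-1.44,0,0,-1]]]'

```text
time_s: 7.27
tool_pos: [517.4, -178.1, 172.9]
tcp_rot: [0.532, -0.465, 0.532, 0.466]
contact_force: [0.0, 0.1, -0.3]
opening: 0.101
```

>>> apply_moves --motion '[[[0,0,0,0,0,0,-1],[0,0,0,0,0,0,-1],[0,0,0,0,0,0,-1]]]'

```text
time_s: 7.52
tool_pos: [518.1, -175.9, 173.1]
tcp_rot: [0.532, -0.465, 0.532, 0.466]
contact_force: [-0.5, 0.0, -0.3]
opening: 0.104
```

```bash
python3 - <<'E'
from h import *
s=state();print(s["tool_pos"],rot(s).round(4),s["qd"].round(3),s["contact_force"],s["moment"],s["opening"])
c=capture("wrist");cv2.imwrite("pics/w7.png",c["img"][...,::-1]);np.save("w7.npy",wristV(c,s))
V=wristV(c,s); print(proj(c,(519.3,-176.3,87),V))
# predicted nose pixel, if key origin at tool (5,0,0) below
for dz in(-2,0,2): print(dz,proj(c,s["tool_pos"]+rot(s)@np.array([5+24.5,0,dz]),V))
E
```

```text
[ 518.12788953 -175.89619163  173.08409156] [[-1.500e-03 -9.911e-01  1.328e-01]
 [ 8.000e-04  1.328e-01  9.911e-01]
 [-1.000e+00  1.600e-03  5.000e-04]] [ 0.029 -0.008  0.004  0.002  0.001  0.001] [-0.45213798  0.03211021 -0.31161662] [ 0.02448669 -0.00765723  0.01324763] 0.10419626342877443
[308.94820409 244.47138847]
-2 [311.30787989 276.44786884]
0 [311.30989378 280.47573344]
2 [311.31189589 284.48002489]
```

View pics/w7.png

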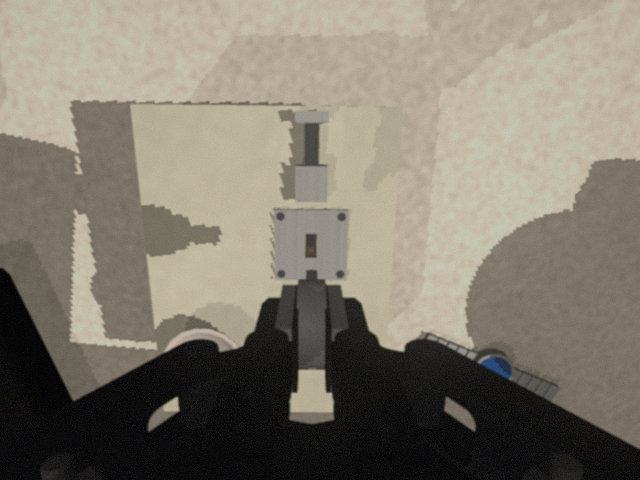

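```bash
python3 - <<'E'
import cv2
a=cv2.imread("pics/w7.png")
cv2.imwrite("pics/w7c.png",cv2.resize(a[200:300,255:370],None,fx=6,fy=6,interpolation=cv2.INTER_CUBIC))
E
```

```text
(no output)
```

View pics/w7c.png

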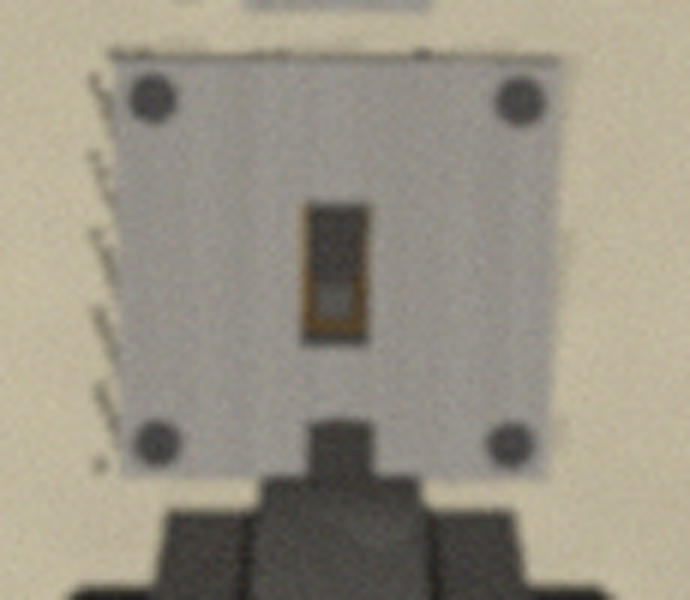

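```bash
python3 - <<'E'
from h import *
from scipy.optimize import least_squares
c=capture("wrist");V=np.load("w7.npy")
M=np.linalg.inv(c["mount"])
for x in (27,28.3,29.5):
  for dz in(-2,0,2):print(x,dz,proj(c,(x,0,dz-5.5),M).round(1), proj(c,(29.5,0.3,dz),M).round(1))
# collar corner: visible at crop (262..420,478) -> collar far edge
for dz in(-2,0,2): print("collar",[proj(c,(xx,0,dz-10),M).round(1) for xx in(2,5)], [proj(c,(3,sy,dz),M).round(1) for sy in(-10,10)])
# lock plate fit: x,y,yaw at z=87 with corner obs
obs=np.array([(115,60),(562,60),(548,478),(120,478)])/6+[255,200]
def f(p):
    a=np.radians(p[2]);X=np.array([np.cos(a),np.sin(a),0]);Y=np.array([-np.sin(a),np.cos(a),0]);o=np.array([p[0],p[1],87])
    q=[proj(c,o+22*(sx*X+sy*Y),V) for sx,sy in((1,-1),(-1,-1),(-1,1),(1,1))]
    return (np.array(q)-obs).ravel()
r=least_squares(f,[519,-176,-7.6]);print(r.x,r.fun.round(2))
# slot corners
B=[onz(c,255+u/6,200+v/6,87,V) for u,v in((304,203),(371,203),(369,345),(302,345))];print(np.round(B,1),np.mean(B,0))
E
```

```text
27 -2 [311.3 267.1] [312.  276.4]
27 0 [311.3 271.3] [312.  280.5]
27 2 [311.3 275.4] [312.  284.5]
28.3 -2 [311.3 266.1] [312.  276.4]
28.3 0 [311.3 270.3] [312.  280.5]
28.3 2 [311.3 274.4] [312.  284.5]
29.5 -2 [311.3 265.2] [312.  276.4]
29.5 0 [311.3 269.3] [312.  280.5]
29.5 2 [311.3 273.4] [312.  284.5]
collar [array([311.4, 278.4]), array([311.4, 275.6])] [array([286.3, 300.9]), array([336.4, 300.9])]
collar [array([311.4, 283.2]), array([311.4, 280.3])] [array([286.4, 305.5]), array([336.4, 305.4])]
collar [array([311.4, 287.9]), array([311.4, 285. ])] [array([286.5, 310. ]), array([336.3, 310. ])]
[ 518.15046461 -175.35300088   -7.99182182] [-0.43 -0.34  0.1   0.05  0.19  0.33  0.15  0.01]
[[ 520.3 -183.1   87. ]
 [ 513.7 -182.2   87. ]
 [ 515.9 -167.5   87. ]
 [ 522.6 -168.4   87. ]] [ 518.13793583 -175.32126058   87.        ]
```

```bash
python3 - <<'E'
from h import *
s=state();print(s["tool_pos"]);print(delta((518.4,-175.4,121),172.0))
E
```

```text
[ 518.58082458 -175.12272247  173.56373879]
(array([ 1.314,  0.002, -0.008]), array([ 0.079,  0.004, -0.008]))
```

>>> apply_moves --motion '[[[0.4,0,0,0.08,0,0,-1],[0.8,0,0,0.08,0,0,-1],[1.1,0,0,0.08,0,0,-1],[1.3,0,0,0.08,0,0,-1],[1.3,0,0,0.08,0,0,-1],[1.3,0,0,0.08,0,0,-1],[1.3,0,0,0.08,0,0,-1],[1.3,0,0,0.08,0,0,-1]]]'

```text
time_s: 8.28
tool_pos: [519.2, -176.2, 122.9]
tcp_rot: [0.534, -0.464, 0.534, 0.463]
contact_force: [0.2, -0.1, 0.3]
opening: 0.098
```

```bash
python3 - <<'E'
from h import *
P=[];s=state()
c=capture("wrist");V=wristV(c,s);np.save("w8.npy",V);print(s["tool_pos"],np.degrees(np.arctan2(rot(s)[1,1],rot(s)[0,1])),s["contact_force"])
crop(c["img"],240,160,385,290,5,"w8c.png")
print(state()["tool_pos"])
E
```

```text
[ 519.17443666 -176.16611217  122.90465093] 171.94503289918433 [ 0.19564005 -0.11183336  0.29821038]
[ 519.13237535 -176.23286919  122.83076052]
```

View pics/w8c.png

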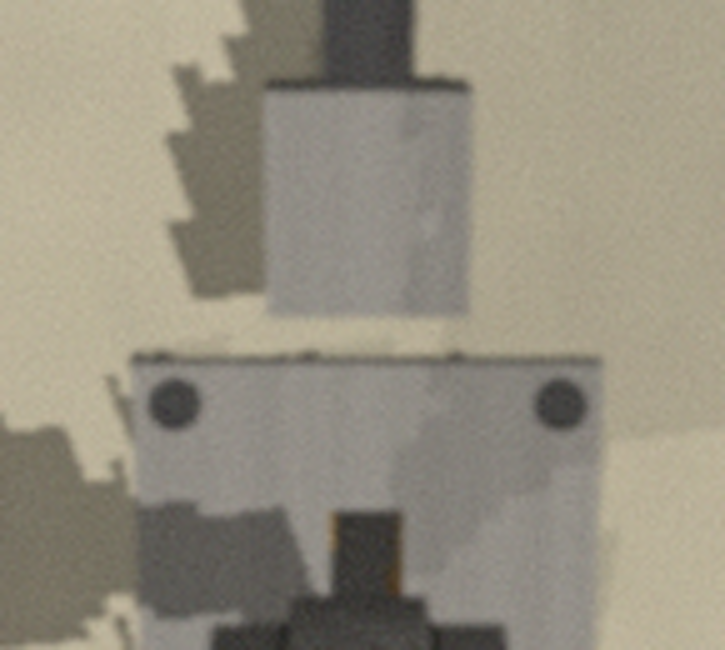

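```bash
python3 - <<'E'
from h import *
s=state();c=capture("wrist");np.save("w9.npy",wristV(c,s));print(s["tool_pos"])
im=c["img"][255:300,285:340,::-1].astype(float);im=np.clip((im-20)*2.2,0,255).astype(np.uint8)
cv2.imwrite("pics/w9c.png",cv2.resize(im,None,fx=12,fy=12,interpolation=cv2.INTER_CUBIC))
V=np.load("w9.npy")
from scipy.optimize import least_squares
obs=np.array([(133,360),(603,360)])/5+[240,160]
def f(p):
    a=np.radians(-8);X=np.array([np.cos(a),np.sin(a),0]);Y=np.array([-np.sin(a),np.cos(a),0]);o=np.array([p[0],p[1],87])
    return (np.array([proj(c,o+22*(sx*X-Y),V) for sx in(1,-1)])-obs).ravel()
r=least_squares(f,[519,-176]);print(r.x,r.fun)
M=np.linalg.inv(c["mount"]);print(proj(c,(29.5,0,0),M),proj(c,(29.5,0,-5.5),M))
print(rot(s).T@(np.array([*r.x,87])-s["tool_pos"]))
E
```

```text
[ 519.13237535 -176.23286919  122.83076052]
[ 518.14335178 -175.69769855] [-0.31467316  0.08141741  0.31461716 -0.06040273]
[311.32951706 280.47840053] [311.32411489 269.34430126]
[35.82944992  1.09535961  0.39834714]
```

View pics/w9c.png

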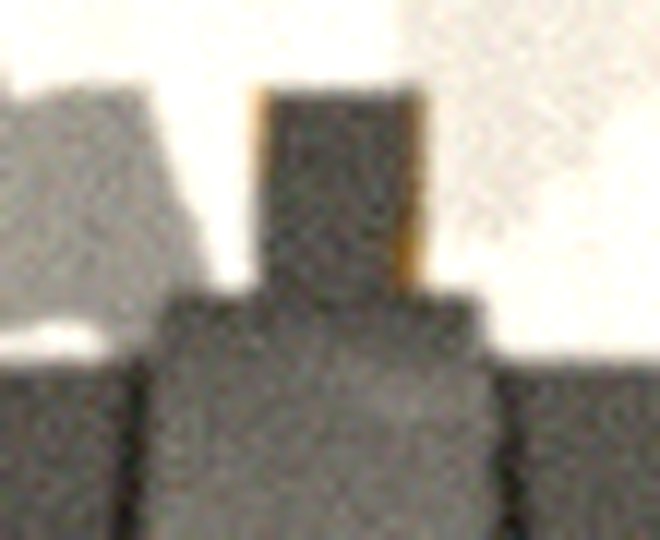

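>>> apply_moves --motion '[[[0,0.018,0.012,0,0,0,-1],[0,0.018,0.012,0,0,0,-1],[0.1,0.018,0.012,0,0,0,-1],[0.15,0.018,0.012,0,0,0,-1],[0.2,0.018,0.012,0,0,0,-1],[0.24,0.018,0.012,0,0,0,-1],[0.24,0.018,0.012,0,0,0,-1]]]'

```text
time_s: 8.97
tool_pos: [517.8, -175.6, 112.0]
tcp_rot: [0.534, -0.463, 0.534, 0.464]
contact_force: [0.3, -0.3, -1.2]
opening: 0.101
```

```bash
python3 - <<'E'
from h import *
for i in range(3):
    s=state();print(s["tool_pos"],s["contact_force"],s["moment"]); c=capture("wrist")
E
```

```text
[ 517.76937611 -175.56899198  112.00009997] [ 0.25728736 -0.27235811 -1.16659984] [-0.02876741 -0.01693871  0.02067499]
[ 517.87555503 -175.60184049  112.25527321] [-0.60297405  0.31525439 -1.16677017] [-0.0202702   0.04983986 -0.03546649]
[ 517.98247969 -175.60811747  112.41977959] [-0.13856106  0.5352369  -0.45246371] [ 0.02310101 -0.06635156  0.08571075]
```

>>> apply_moves --motion '[[[0,0.01,-0.03,0,0,0,-1],[0,0.01,-0.055,0,0,0,-1],[0,0.01,-0.055,0,0,0,-1],[0.05,0.01,-0.055,0,0,0,-1],[0.09,0.01,-0.055,0,0,0,-1],[0.12,0.01,-0.055,0,0,0,-1],[0.15,0.01,-0.055,0,0,0,-1],[0.15,0.01,-0.055,0,0,0,-1]]]'

```text
time_s: 9.78
tool_pos: [517.6, -177.0, 106.6]
tcp_rot: [0.534, -0.463, 0.533, 0.464]
contact_force: [2.1, 6.1, -0.8]
opening: 0.096
```

```bash
python3 - <<'E'
from h import *
for i in range(2):
    s=state();print(s["tool_pos"],s["contact_force"],s["moment"]); c=capture("wrist")
crop(c["img"],240,200,385,330,5,"w10c.png")
E
```

```text
[ 517.63288313 -176.97463633  106.56623457] [ 2.12969821  6.11095322 -0.82295063] [ 1.56649617 -0.49925361 -0.00652157]
[ 517.63556637 -176.98825681  106.60609481] [ 1.75663073  6.066291   -0.14853547] [ 1.57052231 -0.55565796  0.01298696]
```

>>> apply_moves --motion '[[[0.03,0.01,0,0,0,0,-1],[0.05,0.01,0,0,0,0,-1],[0.07,0.01,0,0,0,0,-1],[0.07,0.01,0,0,0,0,-1]]]'

```text
time_s: 10.22
tool_pos: [517.5, -176.9, 104.0]
tcp_rot: [0.535, -0.464, 0.533, 0.464]
contact_force: [3.0, 7.1, 1.8]
opening: 0.103
```

```bash
python3 - <<'E'
from h import *
for i in range(2):
    s=state();print(s["tool_pos"],s["contact_force"],s["moment"]); c=capture("wrist")
crop(c["img"],240,200,385,330,5,"w10c.png")
E
```

```text
[ 517.45956087 -176.92383478  104.00278653] [2.96849601 7.06993124 1.77798375] [ 1.64979056 -0.58662244  0.02857008]
[ 517.43460191 -176.93731841  103.99224044] [2.32623124 7.89078714 1.86386497] [ 1.66377482 -0.61817     0.00517037]
```

View pics/w10c.png

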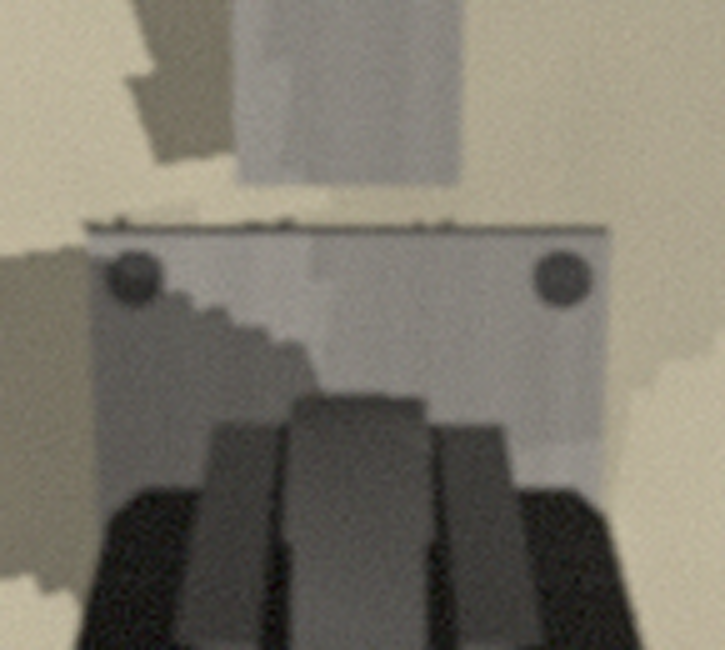

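>>> apply_moves --motion '[[[0,-0.015,0.04,0,0,0,-1],[0,-0.015,0.08,0,0,0,-1],[0,-0.015,0.115,0,0,0,-1],[0,-0.015,0.115,0,0,0,-1],[0,-0.015,0.115,0,0,0,-1]]]'

```text
time_s: 10.73
tool_pos: [518.2, -173.3, 103.8]
tcp_rot: [0.534, -0.464, 0.534, 0.463]
contact_force: [-0.4, -1.9, 0.4]
opening: 0.101
```

```bash
python3 - <<'E'
from h import *
for i in range(2):
    s=state();print(s["tool_pos"],s["contact_force"],s["moment"]); c=capture("wrist")
E
```

```text
[ 518.23816707 -173.33928524  103.80345173] [-0.40864904 -1.87569934  0.35018314] [-0.40887612  0.0102294  -0.00597879]
[ 518.17929071 -173.35855712  103.75390077] [-0.31695599 -2.0071265  -0.46408171] [-0.4126872   0.09048444 -0.00869091]
```

>>> apply_moves --motion '[[[0.03,0,0.005,0,0,0,-1],[0.06,0,0.005,0,0,0,-1],[0.09,0,0.005,0,0,0,-1],[0.12,0,0.005,0,0,0,-1],[0.15,0,0.005,0,0,0,-1],[0.15,0,0.005,0,0,0,-1]]]'

```text
time_s: 11.33
tool_pos: [518.1, -172.9, 97.4]
tcp_rot: [0.534, -0.463, 0.534, 0.464]
contact_force: [1.2, -1.3, -2.3]
opening: 0.102
```

```bash
python3 - <<'E'
from h import *
for i in range(2):
    s=state();print(s["tool_pos"],s["contact_force"],s["moment"]); c=capture("wrist")
E
```

```text
[ 518.11057737 -172.92557562   97.38092385] [ 1.19987849 -1.27259469 -2.34964311] [-0.44497218 -0.088241   -0.0311818 ]
[ 518.09847425 -172.94061416   97.44317124] [ 0.05331683 -2.80146574 -2.0444992 ] [-0.45736071 -0.07494747 -0.01097099]
```

>>> apply_moves --motion '[[[0.03,0,0,0,0,0,-1],[0.06,0,-0.01,0,0,0,-1],[0.09,0,-0.025,0,0,0,-1],[0.11,0,-0.04,0,0,0,-1],[0.13,0,-0.04,0,0,0,-1],[0.145,0,-0.04,0,0,0,-1],[0.145,0,-0.04,0,0,0,-1]]]'

```text
time_s: 12.02
tool_pos: [518.0, -174.5, 92.0]
tcp_rot: [0.534, -0.464, 0.534, 0.464]
contact_force: [-0.2, 2.5, 2.3]
opening: 0.103
```

```bash
python3 - <<'E'
from h import *
for i in range(2):
    s=state();print(s["tool_pos"],s["contact_force"],s["moment"]); c=capture("wrist")
crop(c["img"],200,150,440,350,3,"w11c.png")
c=capture("top");crop(c["img"],340,200,440,290,8,"t11.png")
E
```

```text
[ 517.95606581 -174.45381099   91.97015886] [-0.21889765  2.54354411  2.32054405] [0.57901832 0.09656814 0.0277257 ]
[ 517.95900234 -174.45582812   91.98673331] [-0.5856032   3.04702387  3.33256238] [0.63751187 0.12373359 0.02729836]
```

View pics/w11c.png

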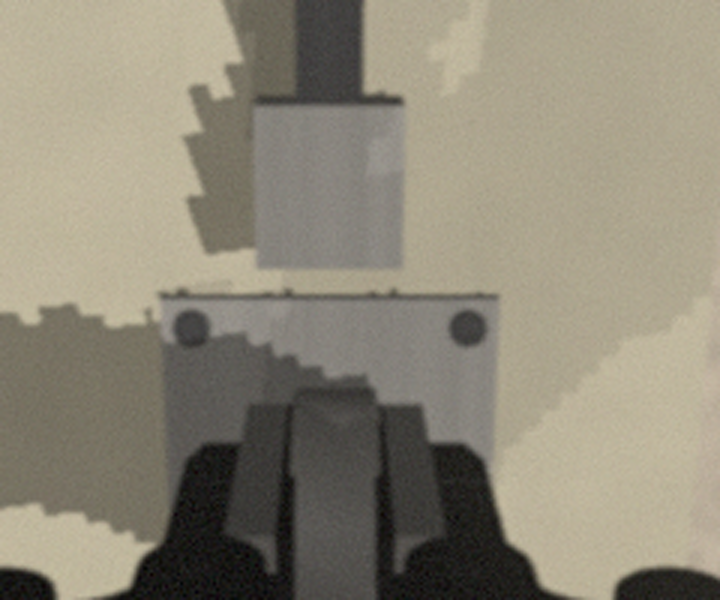

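>>> apply_moves --motion '[[[0.02,0,-0.01,0,0,0,-1],[0.04,0,-0.01,0,0,0,-1],[0.04,0,-0.01,0,0,0,-1],[0.04,0,-0.01,0,0,0,-1]]]'

```text
time_s: 12.5
tool_pos: [518.1, -174.5, 91.8]
tcp_rot: [0.534, -0.464, 0.533, 0.464]
contact_force: [-9.9, 9.9, 29.4]
opening: 0.103
```

```bash
python3 - <<'E'
from h import *
for i in range(2):
    s=state();print(s["tool_pos"],s["contact_force"],s["moment"],s["joint_positions"].round(3)); c=capture("wrist")
E
```

```text
[ 518.06665486 -174.52081197   91.84439966] [-9.9188403   9.89739937 29.37068072] [2.03777308 2.11775896 0.01477024] [-3.250e-01  3.720e-01 -1.790e-01  1.019e+00  1.000e-03 -1.756e+00]
[ 518.03745282 -174.52163894   91.82701354] [-10.53029005   8.66946231  28.96745431] [ 2.06796639e+00  2.10297366e+00 -1.85498689e-03] [-3.260e-01  3.720e-01 -1.790e-01  1.019e+00  1.000e-03 -1.756e+00]
```

>>> apply_moves --motion '[[[-0.025,0,-0.005,0,0,0,-1],[-0.025,0,-0.005,0,0,0,-1],[-0.025,0,-0.005,1,0,0,-1],[-0.025,0,-0.005,2,0,0,-1],[-0.025,0,-0.005,2.5,0,0,-1],[-0.025,0,-0.005,2.5,0,0,-1]]]'

```text
time_s: 13.1
tool_pos: [518.5, -175.3, 91.9]
tcp_rot: [0.591, -0.389, 0.59, 0.388]
contact_force: [-0.3, 3.1, 9.8]
opening: 0.1
```

```bash
cat > st.py <<'E'
from h import *
for i in range(2):
    s=state();print(s["tool_pos"].round(2),s["contact_force"].round(1),s["moment"].round(3),"yaw",np.degrees(np.arctan2(rot(s)[1,1],rot(s)[0,1])).round(2),rot(s)[:,0].round(3),s["opening"].round(3)); c=capture("wrist")
E
python3 st.py
```

```text
Traceback (most recent call last):
  File "st.py", line 3, in <module>
    s=state();print(s["tool_pos"].round(2),s["contact_force"].round(1),s["moment"].round(3),"yaw",np.degrees(np.arctan2(rot(s)[1,1],rot(s)[0,1])).round(2),rot(s)[:,0].round(3),s["opening"].round(3)); c=capture("wrist")
                                                                                                                                                                                ^^^^^^^^^^^^^^^^^^
AttributeError: 'float' object has no attribute 'round'
```

```bash
sed -i 's/s\["opening"\].round(3)/s["opening"]/' st.py; python3 st.py
```

```text
[ 518.55 -175.34   91.95] [-0.3  3.1  9.8] [ 0.702  0.065 -0.001] yaw 156.71 [ 0.002 -0.    -1.   ] 0.10032741879160988
[ 518.56 -175.36   91.96] [-0.5  3.3 10.6] [ 0.724  0.039 -0.049] yaw 156.87 [ 0.002 -0.    -1.   ] 0.10116544672526118
```

>>> apply_moves --motion '[[[0,0,0,0.8,0,0,-1],[0,0,0,1.6,0,0,-1],[0,0,0,2.4,0,0,-1],[0,0,0,3.2,0,0,-1],[0,0,0,4,0,0,-1],[0,0,0,4.8,0,0,-1],[0,0,0,5.6,0,0,-1],[0,0,0,6.4,0,0,-1],[0,0,0,7.2,0,0,-1],[0,0,0,7.2,0,0,-1]]]'

```text
time_s: 14.03
tool_pos: [518.4, -175.1, 91.9]
tcp_rot: [0.693, -0.144, 0.692, 0.143]
contact_force: [-1.2, 4.2, 12.1]
opening: 0.107
```

```bash
python3 st.py; python3 - <<'E'
from h import *
c=capture("top");crop(c["img"],340,200,440,290,6,"t12.png")
c=capture("wrist");cv2.imwrite("pics/w12.png",c["img"][...,::-1])
E
```

```text
[ 518.37 -175.14   91.94] [-1.2  4.2 12.1] [ 1.01   0.449 -0.017] yaw 113.42 [ 0.001  0.    -1.   ] 0.10683377862804178
[ 518.35 -175.18   91.94] [-1.6  4.5 12.4] [ 0.982  0.353 -0.016] yaw 113.64 [ 0.001 -0.    -1.   ] 0.10022696106599496
```

View pics/w12.png

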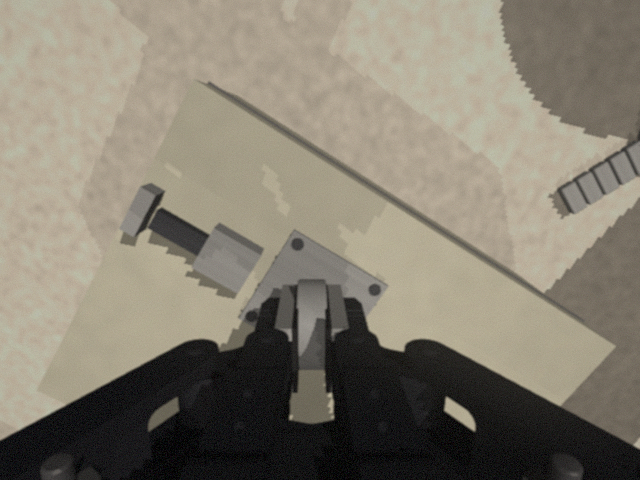

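View pics/t12.png

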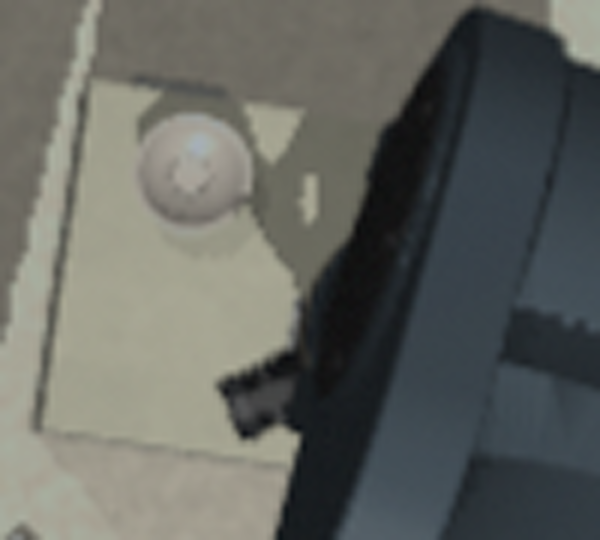

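>>> apply_moves --motion '[[[0,0,0,0.8,0,0,-1],[0,0,0,1.6,0,0,-1],[0,0,0,2.4,0,0,-1],[0,0,0,3.2,0,0,-1],[0,0,0,4,0,0,-1],[0,0,0,4.8,0,0,-1],[0,0,0,5.6,0,0,-1],[0,0,0,6.2,0,0,-1],[0,0,0,6.6,0,0,-1],[0,0,0,6.6,0,0,-1],[0,0,0,6.6,0,0,-1]]]'

```text
time_s: 15.15
tool_pos: [518.4, -175.0, 91.9]
tcp_rot: [0.701, 0.098, 0.7, -0.097]
contact_force: [-1.8, 6.4, 12.6]
opening: 0.099
```

```bash
python3 st.py; python3 - <<'E'
from h import *
s=state();c=capture("wrist");cv2.imwrite("pics/w13.png",c["img"][...,::-1]);np.save("w13.npy",wristV(c,s))
E
```

```text
[ 518.38 -174.96   91.93] [-1.8  6.4 12.6] [1.356 0.39  0.052] yaw 74.13 [ 0.001  0.    -1.   ] 0.09906427671411937
[ 518.33 -174.94   91.92] [-1.7  6.4 13. ] [1.337 0.353 0.109] yaw 74.14 [ 0.001  0.    -1.   ] 0.09955768920719399
```

View pics/w13.png

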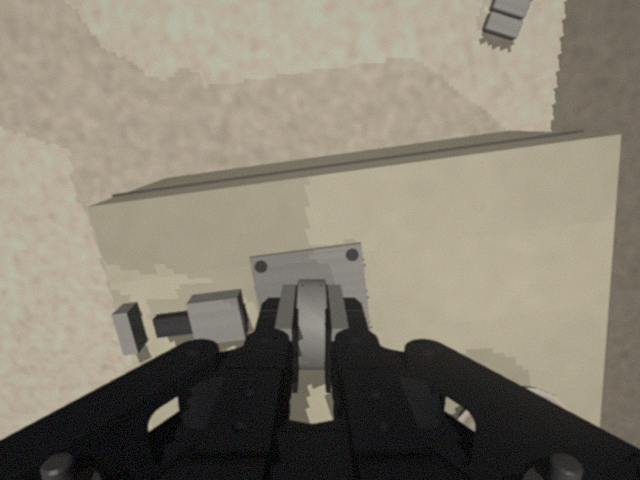

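>>> apply_moves --motion '[[[0,0,0,0.3,0,0,-1],[0,0,0,0.5,0,0,-1],[0,0,0,0.5,0,0,-1],[0,0,0,0.5,0,0,-1],[0,0,0,0.5,0,0,-1]]]'

```text
time_s: 15.72
tool_pos: [518.3, -174.9, 91.9]
tcp_rot: [0.698, 0.116, 0.697, -0.116]
contact_force: [-1.4, 6.1, 12.3]
opening: 0.105
```

```bash
python3 st.py
```

```text
[ 518.35 -174.93   91.93] [-1.4  6.1 12.3] [1.338 0.425 0.114] yaw 71.15 [ 0.001  0.    -1.   ] 0.10470897796719926
[ 518.34 -174.93   91.92] [-1.2  6.4 12.3] [1.363 0.354 0.114] yaw 71.15 [ 0.001  0.    -1.   ] 0.102562900585489
```

>>> apply_moves --motion '[[[0,0,0,0.3,0,0,-1],[0,0,0,0.5,0,0,-1],[0,0,0,0.5,0,0,-1],[0,0,0,0.5,0,0,-1],[0,0,0,0.5,0,0,-1]]]'

```text
time_s: 16.23
tool_pos: [518.4, -174.9, 91.9]
tcp_rot: [0.695, 0.134, 0.694, -0.134]
contact_force: [-1.6, 5.7, 12.2]
opening: 0.102
```

```bash
python3 st.py; python3 - <<'E'
from h import *
s=state();c=capture("wrist");np.save("w14.npy",wristV(c,s));crop(c["img"],60,200,380,420,2.5,"w14.png")
c=capture("top");crop(c["img"],340,200,440,290,6,"t14.png")
c=capture("scene");crop(c["img"],230,150,350,260,6,"s14.png")
E
```

```text
[ 518.36 -174.89   91.93] [-1.6  5.7 12.2] [1.433 0.439 0.044] yaw 68.15 [ 0.001  0.    -1.   ] 0.10240029298938341
[ 518.36 -174.92   91.93] [-2.6  6.3 12.8] [1.36  0.438 0.079] yaw 68.15 [ 0.001  0.    -1.   ] 0.10398685580199474
```

View pics/w14.png

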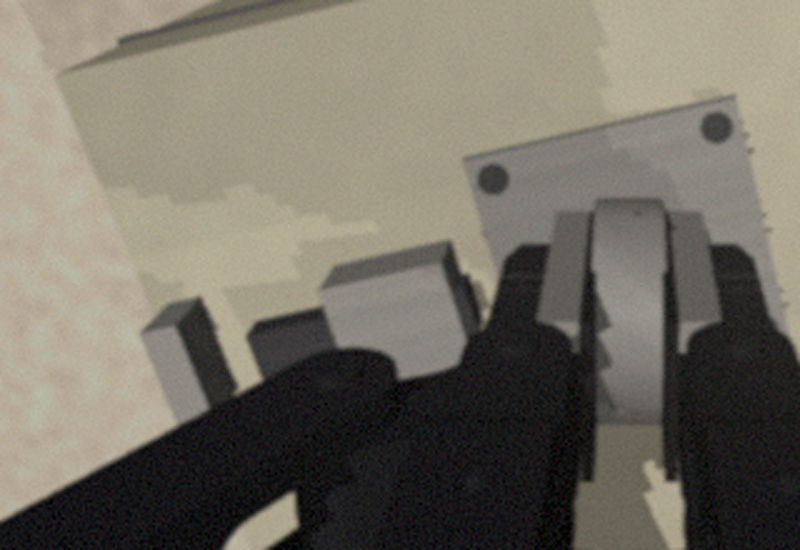

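View pics/s14.png

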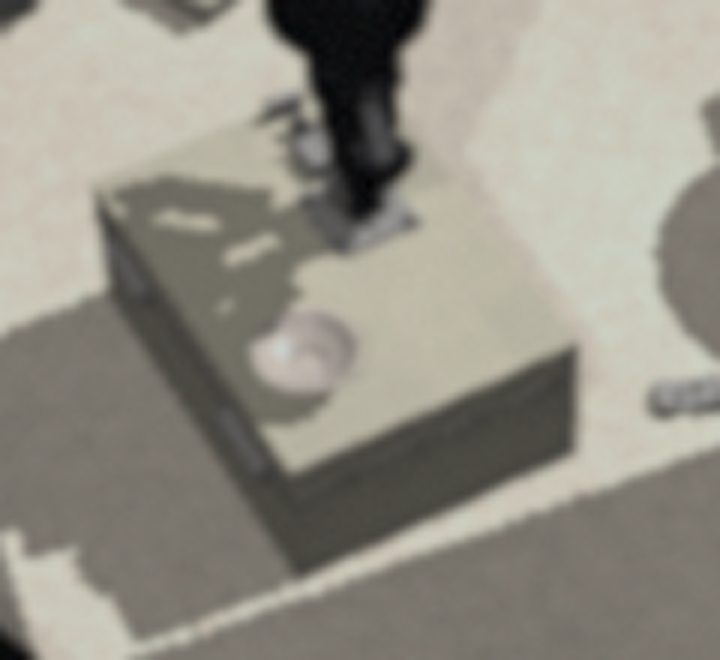

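```bash
python3 - <<'E'
from h import *
c=capture("wrist")
a=np.radians(-8);X=np.array([np.cos(a),np.sin(a)]);Y=np.array([-np.sin(a),np.cos(a)]);o=np.array([518.15,-175.5])
def b(V,u,v,z): 
    p=onz(c,u,v,z,V)[:2]-o; return np.round([p@X,p@Y],1)
w7=np.load("w7.npy");w14=np.load("w14.npy");w13=np.load("w13.npy")
for z in(93,96): 
  print(z,"w7 tip",b(w7,311,123,z),"housing",b(w7,311,166,z),b(w7,311,200,z),"strike outer",b(w7,311,111,z))
  print("w14 tip",b(w14,159.5,331,z),b(w14,190,323,z),"strike in",b(w14,141,320,z),"housing",b(w14,189,316,z),b(w14,240,297,z))
  print("w13 tip",b(w13,154,316,z),"strike",b(w13,134,303,z))
E
python3 - <<'E'
import cv2
a=cv2.imread("pics/w13.png");cv2.imwrite("pics/w13c.png",cv2.resize(a[270:380,90:290],None,fx=4,fy=4,interpolation=cv2.INTER_CUBIC))
E
```

```text
93 w7 tip [  0.4 -70.8] housing [  0.3 -47.9] [  0.2 -28.8] strike outer [  0.5 -77. ]
w14 tip [ -4.5 -61.3] [ -4.9 -48.5] strike in [-10.8 -66.8] housing [ -7.9 -47.9] [-10.8 -26.2]
w13 tip [ -4.8 -62. ] strike [-11.3 -68.4]
96 w7 tip [  0.4 -70.8] housing [  0.3 -48.2] [  0.2 -29.4] strike outer [  0.5 -76.9]
w14 tip [ -5.8 -59.7] [ -6.2 -47.1] strike in [-12. -65.] housing [ -9.1 -46.5] [-12.  -25.3]
w13 tip [ -6.1 -60.5] strike [-12.5 -66.7]
```

View pics/w13c.png

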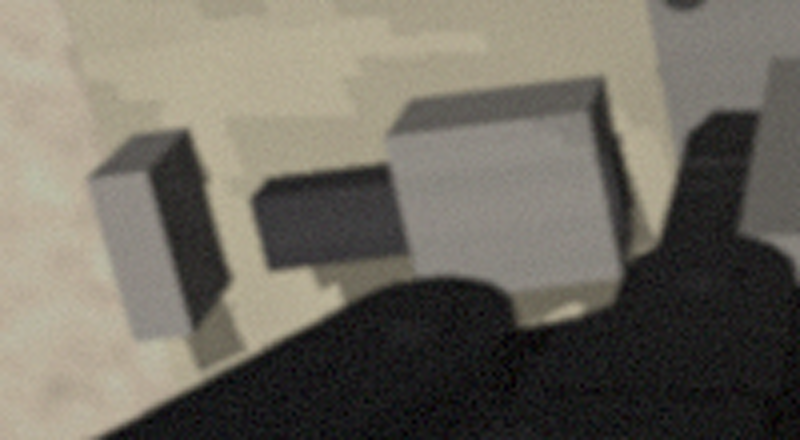

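>>> apply_moves --motion '[[[0,0,0,0.4,0,0,-1],[0,0,0,0.7,0,0,-1],[0,0,0,0.7,0,0,-1],[0,0,0,0.7,0,0,-1],[0,0,0,0.7,0,0,-1]]]'

```text
time_s: 16.95
tool_pos: [518.4, -174.9, 92.0]
tcp_rot: [0.689, 0.16, 0.688, -0.159]
contact_force: [-1.8, 6.4, 11.7]
opening: 0.103
```

```bash
cat > avg.py <<'E'
from h import *
A=[]
for i in range(8):
    s=state();A.append([*s["contact_force"],*s["moment"],np.degrees(np.arctan2(rot(s)[1,1],rot(s)[0,1])),s["joint_torque"][5]]);c=capture("wrist")
print(np.mean(A,0).round(3),np.std(A,0).round(3),s["time_s"]); cv2.imwrite("pics/wl.png",c["img"][270:400,80:420,::-1].repeat(2,0).repeat(2,1))
E
python3 avg.py
```

```text
[-1.147  6.306 11.872  1.413  0.234  0.113 63.955  0.137] [0.555 0.612 0.578 0.032 0.024 0.023 0.001 0.007] 17.3
```

View pics/wl.png

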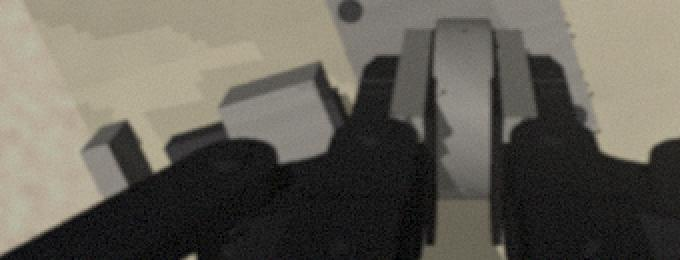

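```bash
python3 - <<'E'
from h import *
c=capture("wrist");im=c["img"]
crop(im,255,255,375,385,5,"w16.png"); s=state(); np.save("w16.npy",wristV(c,s)); print(s["time_s"])
crop(im,90,280,290,400,4,"w16b.png")
E
```

```text
17.4
```

View pics/w16.png

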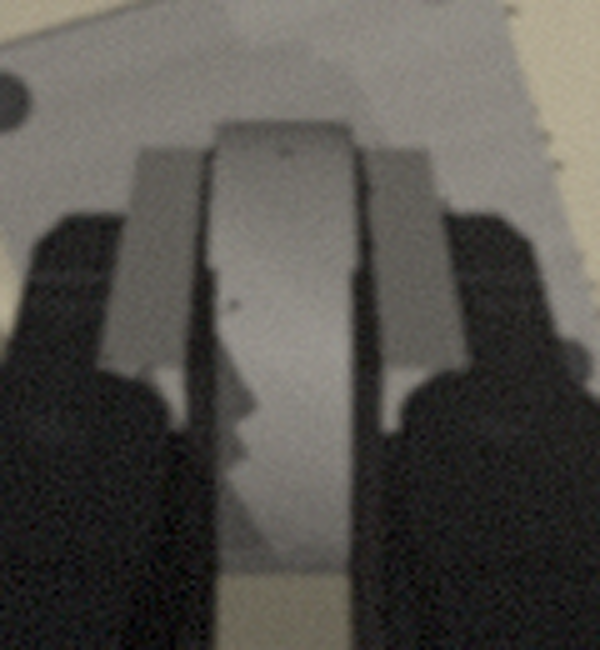

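View pics/w16b.png

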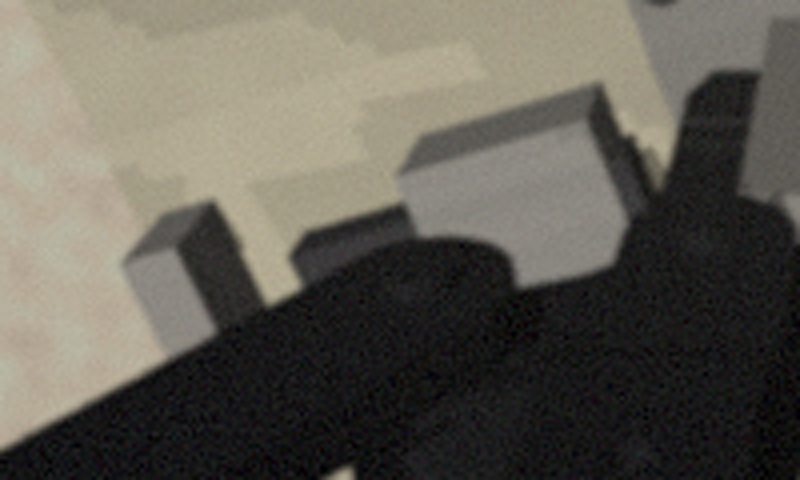

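```bash
python3 - <<'E'
from h import *
c=capture("wrist")
a=np.radians(-8);X=np.array([np.cos(a),np.sin(a)]);Y=np.array([-np.sin(a),np.cos(a)]);o=np.array([518.15,-175.5])
def b(V,u,v,z): 
    p=onz(c,u,v,z,V)[:2]-o; return np.round([p@X,p@Y],1)
for n,(x0,y0,k),tip,hl,st,hr in [("w13",(90,270,4),[(254,200),(270,268)],[(388,135),(410,270)],[(150,172),(188,333)],[(588,110),(622,272)]),
  ("w14",(60,200,2.5),[(249,332),(257,350)],[(323,290),(338,340)],[(182,300),(230,385)],[(438,262),(458,330)]),
  ("w16",(90,280,4),[(294,250),(307,280)],[(400,175),(415,232)],[(176,246),(218,330)],[(588,122),(628,218)])]:
    V=np.load(n+".npy")
    f=lambda L,z:[b(V,x0+u/k,y0+v/k,z).tolist() for u,v in L]
    print(n,"tip z92",f(tip,92),"hl z96",f(hl,96),"hr",f(hr,96))
E
```

```text
w13 tip z92 [[-2.7, -63.2], [4.9, -63.4]] hl z96 [[-9.4, -46.9], [5.0, -47.9]] hr [[-9.3, -27.6], [8.0, -27.5]]
w14 tip z92 [[-3.3, -62.1], [0.1, -62.0]] hl z96 [[-9.1, -46.5], [-0.4, -46.9]] hr [[-9.4, -28.0], [2.4, -28.3]]
w16 tip z92 [[-3.2, -61.9], [0.4, -62.1]] hl z96 [[-9.2, -46.6], [-3.1, -47.6]] hr [[-8.8, -27.3], [2.0, -27.3]]
```

>>> apply_moves --motion '[[[0,0,0,0.3,0,0,-1],[0,0,0,0.5,0,0,-1],[0,0,0,0.5,0,0,-1],[0,0,0,0.5,0,0,-1]]]'

```text
time_s: 17.78
tool_pos: [518.5, -174.9, 92.0]
tcp_rot: [0.685, 0.178, 0.684, -0.177]
contact_force: [-1.6, 6.9, 11.9]
opening: 0.101
```

```bash
python3 avg.py; python3 - <<'E'
from h import *
s=state();c=capture("wrist");np.save("w17.npy",wristV(c,s))
crop(c["img"],90,280,290,400,4,"w17b.png"); print(s["tool_pos"])
E
```

```text
[-0.697  6.07  11.758  1.392  0.178  0.274 60.96   0.286] [0.636 0.548 0.385 0.021 0.029 0.04  0.003 0.047] 18.1333
[ 518.4777054  -174.90740641   91.93702779]
```

View pics/w17b.png

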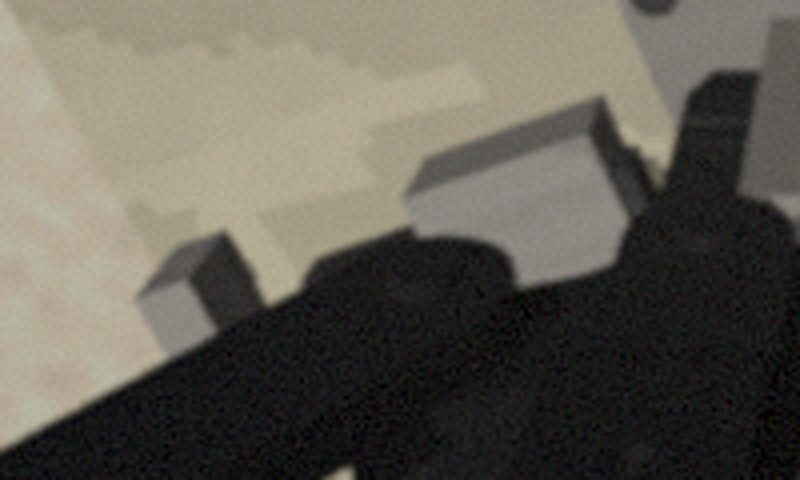

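>>> apply_moves --motion '[[[0,0,0,-0.1,0,0,-1],[0,0,0,-0.1,0,0,-1],[0,0,0,-0.1,0,0,-1],[0,0,0,-0.1,0,0,-1],[0,0,0,-0.1,0,0,-1],[0,0,0,-0.1,0,0,-1],[0,0,0,-0.1,0,0,-1],[0,0,0,-0.1,0,0,-1]]]'

```text
time_s: 18.9
tool_pos: [518.5, -174.9, 91.9]
tcp_rot: [0.686, 0.174, 0.685, -0.173]
contact_force: [-0.3, 5.6, 11.6]
opening: 0.101
```

```bash
python3 avg.py; python3 st.py; python3 - <<'E'
from h import *
c=capture("scene");crop(c["img"],230,150,440,350,3.5,"s18.png")
E
```

```text
[-0.81   6.23  11.874  1.389  0.159  0.243 61.56   0.236] [0.622 0.344 0.464 0.036 0.021 0.019 0.002 0.   ] 19.25
[ 518.48 -174.9    91.93] [-0.8  5.8 11. ] [1.442 0.245 0.215] yaw 61.56 [ 0.001  0.    -1.   ] 0.10048066833814698
[ 518.49 -174.89   91.95] [-0.1  5.3 11.4] [1.41  0.184 0.261] yaw 61.56 [ 0.001  0.    -1.   ] 0.10243067454971899
```

View pics/s18.png

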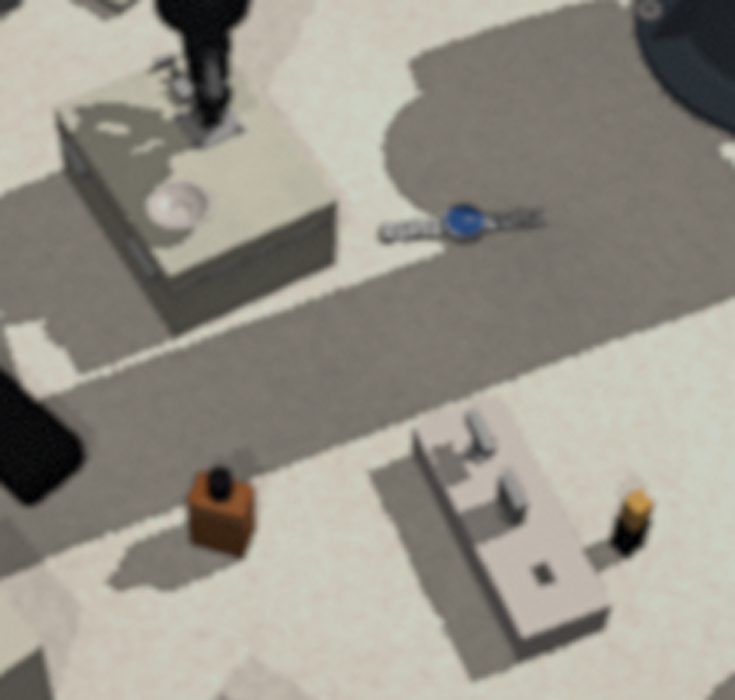

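Everything is steady: the lock is at its stop with about 0.24 N m, the collar is pressed home with about 12 N, and nothing else has been disturbed. I'm handing it in.

```bash
python3 -c "
from bench import *
print(job_done())"
```

```text
the job is handed in; nothing more can be done
None
```

I pulled the round-headed key from the stand and worked it past both pins, 2 mm towards -y and then 2 mm towards +y. I pressed it home and turned it clockwise to the lock's stop. The job was handed in at about 19.4 s of the 51 s allowed, with the arm still gripping and holding the turn.

What the last checks showed:
- **Key home:** the tool stood at z ≈ 91.9 mm, which matches the collar lying on the plate (92 expected). The downward push was about 12 N; it peaked at about 29 N while I was seating the key.
- **Turn:** the tool had turned about 110°, a little more than the roughly 99° I expected with the bit's play. Torque stayed at about 0.1 N m up to 108°, then rose to 0.27 N m. I took that as the stop and eased back slightly to hold at about 0.24 N m.
- **Bolt:** the wrist camera showed its tip drawn clear of the keeper and no longer moving between about 104° and 108°. I couldn't measure the full 14 mm, because the tip's starting position was hidden inside the keeper. At the final angle a finger partly covered the tip.
- **Surroundings:** the last scene picture showed the other two keys, dish, watch, perfume and lipstick in place. The mug and remote were outside that picture and the glasses case was only partly in it, but the arm never came near them.

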